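# Open the tight tooth-powder jar on the basin ledge

## Robot

A 7-joint arm with a two-finger parallel gripper is mounted at the origin on the work surface. World frame = base frame: x ahead of the robot, y to its left, z up, the work surface at z = 0. Lengths are in m, angles in degrees, forces in N, time in s.
With the tool pointing down it reaches from about 0.425 to 0.875 m from the base axis. Payload 4.7 kg.
Tool frame: the origin (TCP) lies at the very end of the fingers, on their centre line; the grasp point (between the pads) lies 19 mm behind it; z points along the fingers, y is the line along which they close (so a half turn about z gives the same grasp; the last joint's range is limited). The gripper opens to 87 mm and grips with 3 to 60 N. Pads are 19 mm wide; open, the fingers measure 117 mm over their backs; the gripper's body (75 mm by 190 mm) begins 51 mm behind the grasp point.
Start: joints at [73.172, 18.392, -4.016, 83.108, 1.295, 78.541, -3.26], TCP at [0.197, -0.619, 0.223] pointing down, gripper open.
Joint ranges: [-163.93, 163.93], [-17.29, 119.83], [-79.2, 71.16], [3.27, 140.29], [-89.18, 269.18], [5.43, 117.66], [-154.24, 154.24]. Speed limits (degrees/s): [147.25, 147.25, 180, 180, 180, 180, 180].

## Interface

Orientations are given as [roll, pitch, yaw] about the fixed x, y, z axes, in that order (R = Rz(yaw) Ry(pitch) Rx(roll)).
In Python, from cell import get_obs, eyes, env gives the robot as it stands.
- The arm moves only by the tool servo_tool, never from a script. Its argument "series" is a list that holds one entry, the list of rows, each a list of 7 numbers: the shift along the tool's x, y, z in units of 300 mm (1.0 is 300 mm), then the turn, a rotation vector about the tool's x, y, z in units of pi rad (1.0 is pi rad), then the opening, from 0 (shut) to 1 (fully open). In form: [[[tx, ty, tz, wx, wy, wz, gripper], ...]]. A call has 1 to 12 rows; each row is the pose to reach, as a shift and turn from the pose commanded when the call began, along the tool's axes at that moment, turning the shorter way round; what a row does not reach only later rows make up. A row lasts 1/12 s, in which the tool goes at most 41.7 mm and 7.16 degrees, less where a joint would pass 70% of its speed; a pose out of reach is approached as far as the arm can. A call with a number of a shift or a turn outside -1 to 1 is refused whole. A call with a gripper value outside its range is refused whole. The fingers move at their own pace and stop on an object; "grip_force" is the grip in N (left out, the last holds). Time passes only in rows, so rows that repeat a pose let the fingers close. It gives the time, the measured TCP pose, the force, the opening and the grip force at its end, in the units of the state.
- get_obs(): the state, without advancing time (a new reading comes with each control period).
- eyes.read_camera(name): name is "scene" or "top"; returns a dict with "frame" (480x640x3 uint8, red, green, blue), "depth" (480x640 float32, m along the optical axis (not along the pixel's ray), 0 where there is no reading), "fx", "fy", "cx", "cy" (pixels), "distortion" ([k1, k2, p1, p2, k3] as OpenCV has them; the pictures are not rectified), "origin" and "rotation" of the camera in the world. Camera axes: x right, y down, z forward; pixel columns grow to the right and rows downward; lengths in m; the calibration is good to about 2 mm. A picture is of the moment at which its call begins.
- env.sign_off(): hands the job in; it is judged then, once.
The state is a dict: "time_s": time; "qpos": joint angles; "joint_velocities": joint speeds; "effort": joint torques, N m; "tool_pos": TCP position; "tool_rot": TCP orientation; "force": force on the tool from outside, world axes, zero at the start; "wrist_torque": the same for the moment, N m; "grip_width": finger opening in m; "grasp_force": force on a finger pad.
Only numpy, scipy, OpenCV 4.12 (cv2) and the standard library are available. Lean on these libraries where they do the work, as an engineer would, in place of code of your own. Each camera call takes 0.05 s, during which the arm holds its last target. There are 200 camera calls.

## Task

Stand the capped white tooth-powder jar down in the square wooden socket so that it cannot turn, then unscrew its tight red cap anticlockwise until it comes free and lift it straight off, leaving the jar seated in the socket. Finish while still holding the cap level right over the open jar, its rim about a finger's width or two (1 to 4 cm) above the mouth: do not put it down, let go of it or carry it away. Leave the mug, pitcher, soap box and glass cup where they are.

Things in the scene. Friction and masses are not known exactly. Their poses are not given: they have to be found in the camera images.
- jar: White square plastic jar with a blue band, loose, about 0.4 kg; body 54 x 54 mm, 70 mm tall to its flat shoulder, 103 mm overall with the cap on. Stands on the granite ledge, whose top is 100 mm above the work surface. Origin: centre of its underside; z up; x, y square to its faces. It may be carried by its cap. Its corners stick out beyond the cap: turn with the fingertips above the shoulder.
- jar_dot (a point): One of two black dots on the jar's shoulder, at its +x+y corner, 32 mm from the axis (the other at the -x-y corner). Two lug threads hold the cap on until its white stripe points at the dots (cap yaw minus jar yaw 45 degrees, or a half turn more); there it is free, within about 0.15 rad either way. A stop 0.17 rad beyond keeps it from turning farther. The threads do not raise the cap as it turns.
- jar_mouth (a point): Centre of the jar's mouth, 95 mm above the jar's underside, closed by a sprung rubber seal disc (top at 97 mm pressed, 100 mm free) that pushes the cap up with about 20 N, so that it sits tight: turning it takes up to about 0.5 N m, it stays where it is turned to (several grips may be used), and it rises 3 mm if let go when free.
- cap: Red twelve-sided screw cap, 56 mm across flats, 28 mm tall, 50 g, on the jar. Origin: centre of its lower rim, 75 mm above the jar's underside while on (5 mm over the shoulder); z up. The white stripe across its top lies along its x axis; flats face x and every 30 degrees from it. It starts 0.95 to 1.65 rad short of free and must turn anticlockwise seen from above (yaw grows).
- socket: Square wooden block, 84 x 84 mm, 30 mm tall, fixed to the ledge, with a square pocket 60 x 60 mm from above, 18 mm deep. Origin: centre of its underside; z up; x and y square to its sides. The jar fits any of the four ways round and can twist about 0.12 rad in it either way before it jams.
- socket_floor (a point): Centre of the pocket's floor, 12 mm above the block's underside; axes as the block's. The jar's origin lies here when it is seated.
- mug: Purple plastic mug, 84 mm wide, 95 mm tall, handle to one side; bystander. Origin: centre of its underside.
- pitcher: Steel pitcher, 116 mm wide, 160 mm tall, handle to one side; bystander. Origin: centre of its underside.
- soapbox: Closed green soap box, 78 x 108 x 38 mm; bystander. Origin: centre of its underside.
- glass_cup: Glass cup, 68 mm wide, 90 mm tall, a bamboo tongue cleaner standing in it up to 152 mm; bystander. Origin: centre of its underside.
Things that resemble listed ones, but are neither listed nor needed, are in the scene too. There is more than one size of the cap; the one meant has the size given above.

How it is judged:
By the outcome, as a careful person would: the job done as asked, in the order asked, and still so for the second after the job is handed in, while the arm keeps its last pose, push and grip.
It also fails if it takes over 45 s, if anything falls off the work surface, if the arm or the gripper's body presses on something with over 40 N, if the wrist force passes 120 N, or if a joint passes its speed limit or range.

## Working session

There is one attempt and no reset: what is moved stays moved. The work goes in short steps, Python scripts to look and compute and a tool call to move; the robot and the scene stay as the last step left them, time stands still between calls to the robot, and variables do not carry over. Pictures are saved under pics/ and viewed, at most 10 in all, crops included, and the job is handed in when it is done.

Besides the shell and the picture viewer there is one more tool, called after ">>>" in YAML: its name, and indented under it one key for each argument. servo_tool: Moves the arm, as the interface text tells. Shifts and turns lie within -1 to 1; 1 stands for 300 mm of shift or pi rad of turn. Its arguments: {"type":"object","properties":{"series":{"type":"array"},"grip_force":{"type":"number"}},"required":["series"]}

```bash
mkdir -p pics
cat > h.py <<'E'
import numpy as np, cv2, pickle
from cell import get_obs, eyes, env
def snap(n):
    c=eyes.read_camera(n); pickle.dump(c,open(f'pics/{n}.pkl','wb')); cv2.imwrite
    return c
def load(n): return pickle.load(open(f'pics/{n}.pkl','rb'))
def save(img,f): cv2.imwrite('pics/'+f,img[...,::-1])
def crop(c,u0,v0,u1,v1,k,f): save(cv2.resize(c['frame'][v0:v1,u0:u1],None,fx=k,fy=k,interpolation=cv2.INTER_CUBIC),f)
def ray(c,uv):
    K=np.array([[c['fx'],0,c['cx']],[0,c['fy'],c['cy']],[0,0,1.]])
    p=cv2.undistortPoints(np.array(uv,float).reshape(-1,1,2),K,np.array(c['distortion'],float)).reshape(-1,2)
    return np.c_[p,np.ones(len(p))]
def atz(c,uv,z):
    d=ray(c,uv)@np.array(c['rotation']).T; o=np.array(c['origin'])
    return o+d*((z-o[2])/d[:,2])[:,None]
def dep(c,uv):
    uv=np.array(uv).reshape(-1,2); z=c['depth'][uv[:,1].astype(int),uv[:,0].astype(int)]
    return np.array(c['origin'])+(ray(c,uv)*z[:,None])@np.array(c['rotation']).T
E
python3 - <<'E'
from h import *
for n in('top','scene'):
    c=snap(n); save(c['frame'],n+'0.png'); print(n,c['origin'],c['rotation'])
print(get_obs())
E
```

```text
top [ 0.3778356  -0.01519476  1.05983923] [-172.88026673    1.19391763  -89.34039449]
scene [ 1.41888749 -0.08290198  1.00485222] [-133.77059327   -0.15486507   86.06470831]
{'time_s': 0.1, 'qpos': array([73.17061587, 18.43468405, -4.01603049, 83.16756217,  1.29744205,
       78.54190681, -3.26051164]), 'joint_velocities': array([ 0.09489347, -0.10918619, -0.03648507, -0.13794134,  0.06107026,
       -0.01752033, -0.02398772]), 'effort': array([ 9.04893773e-05, -4.92571414e+01, -4.05655531e-01, -3.13401997e+01,
       -6.42249640e-02,  3.94579454e-02,  6.93546281e-05]), 'tool_pos': array([ 0.19673522, -0.61898904,  0.2215755 ]), 'tool_rot': array([-1.79901218e+02,  7.73647173e-03,  1.76394267e+01]), 'force': array([-0.53338077, -0.0154953 , -0.40382125]), 'wrist_torque': array([-0.00772773, -0.02113358, -0.04550489]), 'grasp_force': 0.0, 'grip_width': 0.08710231240133127}
```

View pics/top0.png

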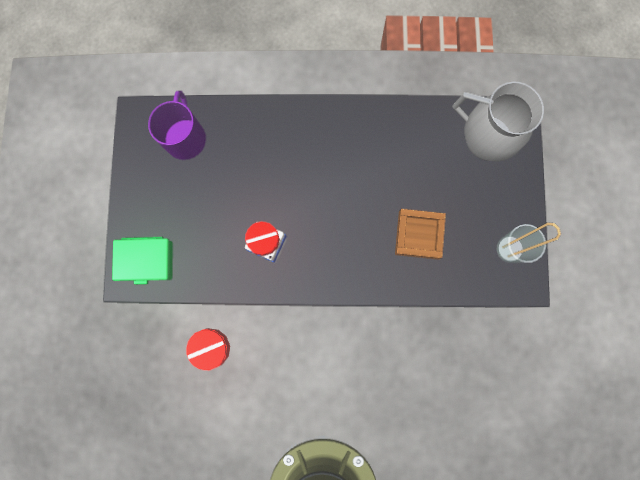

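View pics/scene0.png

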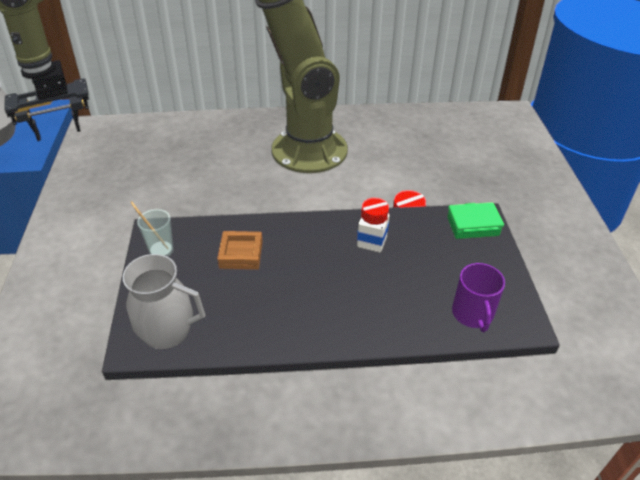

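The top picture shows the capped jar at (262,238), the socket at (421,233), the mug at (177,130), the pitcher at (500,125), the glass at (515,245) and the soap box at (141,260).

Two things could be taken for the cap: the red cap on the jar at top (262,238), and a larger loose red cap on the work surface at top (208,349). I choose the one on the white jar with the blue band. Next I check it in one close crop.

```bash
cat >> h.py <<'E'
from scipy.spatial.transform import Rotation as Rn
def fix(c):
    r=np.array(c['rotation'])
    if r.shape==(3,): c['rotation']=Rn.from_euler('xyz',r,degrees=True).as_matrix()
    return c
_s,_l=snap,load
def snap(n): return fix(_s(n))
def load(n): return fix(_l(n))
E
python3 - <<'E'
from h import *
c=load('top')
a=[cv2.resize(c['frame'][v:v+70,u:u+70],None,fx=5.7,fy=5.7,interpolation=cv2.INTER_CUBIC) for u,v in((230,205),(387,198))]
save(np.hstack(a),'crop.png'); print(a[0].shape)
print(dep(c,[(300,270),(300,200),(262,232),(262,228),(207,342),(402,233),(422,233),(130,270)]))
E
```

```text
(399, 399, 3)
[[ 0.44581143  0.0446811   0.10388595]
 [ 0.58080716  0.04706962  0.10174798]
 [ 0.5027375   0.10427232  0.20590163]
 [ 0.50976054  0.10456673  0.20510653]
 [ 0.30373026  0.23293852  0.04045187]
 [ 0.51409789 -0.14434906  0.13060372]
 [ 0.5172518  -0.18483284  0.11147819]
 [ 0.43942194  0.35914656  0.1388857 ]]
```

View pics/crop.png

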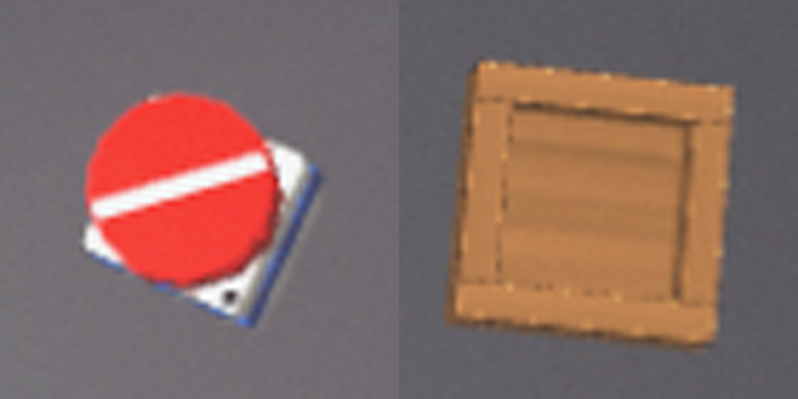

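The crop shows a red cap on the white and blue jar, with the stripe from (95,211) to (267,160). The dot is at (229,297), and the shoulder corners are at about (312,163), (246,318) and (85,240). The socket's top corners are at (478,63), (735,88), (714,340) and (454,317).

Run:
```python
from h import *
c=load('top')
P=lambda L,u,v,xo=0:[((x-xo+.5)/5.7-.5+u,(y+.5)/5.7-.5+v) for x,y in L]
# cap top
f=c['frame'].astype(int); m=np.zeros(f.shape[:2],np.uint8)
m[(f[...,0]>150)&(f[...,1]<110)]=1
for c0,z in(((208,349),.03),):pass
m[:, :]=m; n,l,st,ce=cv2.connectedComponentsWithStats(m)
print([(s[4],s[:4]) for s in st if s[4]>200])
# cap on jar: whole extents in crop at top face z=.203
ext=atz(c,P([(86,188),(277,188),(181,93),(181,284)],230,205),.203); print('cap ext',ext.round(4)); print('ctr',ext[:2].mean(0)[:2],ext[2:].mean(0)[:2])
st=atz(c,P([(95,211),(267,160)],230,205),.203); d=st[1]-st[0]; print('stripe',st.mean(0),np.linalg.norm(d),np.degrees(np.arctan2(d[1],d[0])))
dot=atz(c,P([(229,297)],230,205),.170)[0]; cor=atz(c,P([(312,163),(246,318),(85,240)],230,205),.170); print('dot',dot,'cor',cor.round(4))
for a,b in((0,1),(1,2)):
    e=cor[b]-cor[a]; print(np.linalg.norm(e),np.degrees(np.arctan2(e[1],e[0])))
print('jar ctr from cor',(cor[0]+cor[2])/2)
s=atz(c,P([(478,63),(735,88),(714,340),(454,317)],387,198,399),.130); print('sock',s.round(4),s.mean(0))
for i in range(4):
    e=s[(i+1)%4]-s[i]; print(np.linalg.norm(e),np.degrees(np.arctan2(e[1],e[0])))
# scene cross-check: cap top
c=load('scene'); f=c['frame'].astype(int)
D=c['depth']; vv,uu=np.mgrid[190:225,355:395]; q=np.c_[uu.ravel(),vv.ravel()]
p=dep(c,q); k=p[:,2]>.199; print('scene cap top',p[k].min(0),p[k].max(0),np.median(p[k],0))
vv,uu=np.mgrid[225:275,212:270]; p=dep(c,np.c_[uu.ravel(),vv.ravel()]); k=(p[:,2]>.125)&(p[:,2]<.14); r=cv2.minAreaRect(p[k][:,:2].astype(np.float32)*1000);print(r)
```

```text
[(np.int32(303611), array([  0,   0, 640, 480], dtype=int32)), (np.int32(384), array([423,  17,  16,  34], dtype=int32)), (np.int32(248), array([386,  18,  17,  32], dtype=int32)), (np.int32(428), array([459,  18,  17,  33], dtype=int32)), (np.int32(508), array([149,  91,  44,  54], dtype=int32)), (np.int32(362), array([245, 221,  32,  21], dtype=int32)), (np.int32(390), array([248, 233,  31,  23], dtype=int32)), (np.int32(1094), array([187, 329,  40,  41], dtype=int32))]
cap ext [[0.4933 0.1343 0.203 ]
 [0.4938 0.0767 0.203 ]
 [0.5224 0.1063 0.203 ]
 [0.4646 0.1048 0.203 ]]
ctr [0.49353664 0.1054593 ] [0.49350626 0.10556625]
stripe [0.49429033 0.10559124 0.203     ] 0.05384347843426445 -72.86174653008385
dot [0.46405851 0.09438144 0.17      ] cor [[0.5062 0.0695 0.17  ]
 [0.4576 0.0889 0.17  ]
 [0.4814 0.1398 0.17  ]]
0.05236223741992058 158.14530194913516
0.05618118660000083 64.9046980240939
jar ctr from cor [0.4937998  0.10464051 0.17      ]
sock [[ 0.5599 -0.142   0.13  ]
 [ 0.5525 -0.2261  0.13  ]
 [ 0.4698 -0.2176  0.13  ]
 [ 0.4766 -0.1335  0.13  ]] [ 0.51470802 -0.17981077  0.13      ]
0.0844520810212635 -95.05060308412448
0.08313689590809008 174.15643310904701
0.08441030899131471 85.41530454394707
0.08382261605484088 -5.8066165426643
scene cap top [ 0.46460236 -0.08290198  0.19913176] [1.41888749 0.13347223 1.00485222] [0.49816319 0.10544782 0.2043916 ]
((516.5668334960938, -179.236328125), (83.44613647460938, 89.4406509399414), 84.1352310180664)
```

```bash
cat >> h.py <<'E'
def go(*T):
    o=get_obs(); R=Rn.from_euler('xyz',o['tool_rot'],degrees=True); print('t',o['time_s'],o['tool_pos'].round(4),o['tool_rot'].round(2),'F',o['force'].round(1),'T',o['wrist_torque'].round(2),'w',round(o['grip_width'],4),'q7',round(o['qpos'][6],1))
    for x,y,z,psi in T:
        s=R.inv().apply(np.array([x,y,z])-o['tool_pos'])/.3
        w=(R.inv()*Rn.from_euler('xyz',[180,0,psi],degrees=True)).as_rotvec()/np.pi
        print(s.round(4),w.round(4))
E
python3 -c "
from h import *
go((.42,-.42,.30,17.1),(.45,-.35,.3,17.1))"
```

```text
t 0.1 [ 0.1967 -0.619   0.2216] [-1.799e+02  1.000e-02  1.764e+01] F [-0.5 -0.  -0.4] T [-0.01 -0.02 -0.05] w 0.0871 q7 -3.3
[ 0.9102 -0.407  -0.2608] [-0.0005  0.      0.003 ]
[ 1.0762 -0.5991 -0.2605] [-0.0005  0.      0.003 ]
```

>>> servo_tool:
  series:
    - [[0.3, -0.13, -0.26, 0, 0, 0.003, 1], [0.91, -0.407, -0.26, 0, 0, 0.003, 1], [0.91, -0.407, -0.26, 0, 0, 0.003, 1], [0.91, -0.407, -0.26, 0, 0, 0.003, 1], [0.91, -0.407, -0.26, 0, 0, 0.003, 1], [0.91, -0.407, -0.26, 0, 0, 0.003, 1], [0.91, -0.407, -0.26, 0, 0, 0.003, 1], [0.91, -0.407, -0.26, 0, 0, 0.003, 1], [0.91, -0.407, -0.26, 0, 0, 0.003, 1], [0.91, -0.407, -0.26, 0, 0, 0.003, 1]]

```text
time_s: 0.93
tool_pos: [0.4213, -0.4191, 0.3004]
tool_rot: [-180.0, 0.0, 17.3]
force: [-0.8, -0.5, -0.8]
grip_width: 0.087
grasp_force: 0.0
```

```bash
python3 -c "
from h import *
go((.48,-.15,.30,17.1),(.4935,.1055,.27,17.1))"
```

```text
t 0.9333 [ 0.4213 -0.4191  0.3004] [-1.800e+02  1.000e-02  1.731e+01] F [-0.8 -0.5 -0.8] T [-0.05  0.02 -0.01] w 0.087 q7 -32.4
[ 0.4537 -0.798   0.0014] [-0.      0.0001  0.0012]
[ 0.7501 -1.5977  0.1013] [-0.      0.0001  0.0012]
```

>>> servo_tool:
  series:
    - [[0.45, -0.8, 0, 0, 0, 0.001, 1], [0.45, -0.8, 0, 0, 0, 0.001, 1], [0.45, -0.8, 0, 0, 0, 0.001, 1], [0.45, -0.8, 0, 0, 0, 0.001, 1], [0.45, -0.8, 0, 0, 0, 0.001, 1], [0.45, -0.8, 0, 0, 0, 0.001, 1], [0.45, -0.8, 0, 0, 0, 0.001, 1], [0.45, -0.8, 0, 0, 0, 0.001, 1], [0.45, -0.8, 0, 0, 0, 0.001, 1]]

```text
time_s: 1.68
tool_pos: [0.4781, -0.1517, 0.3003]
tool_rot: [180.0, 0.1, 16.9]
force: [-0.3, -1.0, 0.5]
grip_width: 0.0867
grasp_force: 0.0
```

```bash
python3 -c "
from h import *
go((.4935,.1055,.235,17.1))"
```

```text
t 1.6833 [ 0.4781 -0.1517  0.3003] [1.7995e+02 6.0000e-02 1.6950e+01] F [-0.3 -1.   0.5] T [-0.1  -0.01  0.01] w 0.0867 q7 -58.2
[ 0.2993 -0.8052  0.2167] [ 0.0003  0.0003 -0.0008]
```

>>> servo_tool:
  series:
    - [[0.3, -0.805, 0.21, 0, 0, -0.001, 1], [0.3, -0.805, 0.21, 0, 0, -0.001, 1], [0.3, -0.805, 0.21, 0, 0, -0.001, 1], [0.3, -0.805, 0.21, 0, 0, -0.001, 1], [0.3, -0.805, 0.21, 0, 0, -0.001, 1], [0.3, -0.805, 0.21, 0, 0, -0.001, 1], [0.3, -0.805, 0.21, 0, 0, -0.001, 1], [0.3, -0.805, 0.21, 0, 0, -0.001, 1], [0.3, -0.805, 0.21, 0, 0, -0.001, 1], [0.3, -0.805, 0.21, 0, 0, -0.001, 1], [0.3, -0.805, 0.21, 0, 0, -0.001, 1]]

```text
time_s: 2.6
tool_pos: [0.4951, 0.1027, 0.2375]
tool_rot: [180.0, 0.0, 16.8]
force: [0.9, -0.3, -0.5]
grip_width: 0.0869
grasp_force: 0.0
```

```bash
python3 -c "
from h import *
go((.4935,.1055,.176,17.1))"
```

```text
t 2.6 [0.4951 0.1027 0.2375] [1.7995e+02 1.0000e-02 1.6800e+01] F [ 0.9 -0.3 -0.5] T [-0.01  0.05 -0.04] w 0.0869 q7 -88.9
[-0.0024 -0.0106  0.2051] [ 0.0003  0.0001 -0.0017]
```

>>> servo_tool:
  series:
    - [[0, -0.002, 0.0, 0, 0, -0.001, 1], [0, -0.002, 0.1, 0, 0, -0.001, 1], [0, -0.002, 0.2, 0, 0, -0.001, 1], [0, -0.002, 0.2, 0, 0, -0.001, 1], [0, -0.002, 0.2, 0, 0, -0.001, 1]]

```text
time_s: 3.02
tool_pos: [0.4934, 0.1054, 0.1769]
tool_rot: [-180.0, 0.2, 17.2]
force: [-0.0, 0.7, 0.6]
grip_width: 0.0871
grasp_force: 0.0
```

```bash
python3 -c "
from h import *
go((.4935,.1055,.176,17.1))"
```

```text
t 3.0167 [0.4934 0.1054 0.1769] [-1.7997e+02  1.6000e-01  1.7200e+01] F [-0.   0.7  0.6] T [-0.03 -0.06 -0.02] w 0.0871 q7 -90.5
[ 0.0005 -0.0004  0.0029] [-0.0002  0.0009  0.0006]
```

Now the tool is placed, I close the gripper at 50 N.

>>> servo_tool:
  series:
    - [[0, 0, 0.002, 0, 0, 0, 0.5], [0, 0, 0.002, 0, 0, 0, 0.5], [0, 0, 0.002, 0, 0, 0, 0.5], [0, 0, 0.002, 0, 0, 0, 0.4], [0, 0, 0.002, 0, 0, 0, 0.3], [0, 0, 0.002, 0, 0, 0, 0.3], [0, 0, 0.002, 0, 0, 0, 0.3], [0, 0, 0.002, 0, 0, 0, 0.3]]
  grip_force: 50

```text
time_s: 3.68
tool_pos: [0.4944, 0.1069, 0.1773]
tool_rot: [-180.0, -0.0, 17.3]
force: [-0.2, 0.5, 2.2]
grip_width: 0.0553
grasp_force: 50.0
```

```bash
python3 -c "
from h import *
go((.4935,.1055,.236,17.1))"
```

```text
t 3.6833 [0.4944 0.1069 0.1773] [-1.80e+02 -4.00e-02  1.73e+01] F [-0.2  0.5  2.2] T [0.07 0.05 0.01] w 0.0553 q7 -90.6
[-0.0042  0.0035 -0.1955] [-0.     -0.0002  0.0011]
```

>>> servo_tool:
  series:
    - [[0, 0, -0.08, 0, 0, 0, 0.3], [0, 0, -0.2, 0, 0, 0, 0.3], [0, 0, -0.2, 0, 0, 0, 0.3], [0, 0, -0.2, 0, 0, 0, 0.3], [0, 0, -0.2, 0, 0, 0, 0.3]]

```text
time_s: 4.1
tool_pos: [0.4933, 0.106, 0.2355]
tool_rot: [180.0, 0.1, 17.3]
force: [-0.4, 0.1, -5.4]
grip_width: 0.0556
grasp_force: 50.0
```

```bash
python3 -c "
from h import *
go((.515,-.1797,.238,36.2))"
```

```text
t 4.1 [0.4933 0.106  0.2355] [1.800e+02 1.500e-01 1.727e+01] F [-0.4  0.1 -5.4] T [0.01 0.06 0.08] w 0.0556 q7 -88.9
[-0.2136  0.931  -0.0079] [-1.000e-04  8.000e-04 -1.052e-01]
```

Lifted, with the jar's weight showing as about 5 N. Now I carry it to a spot above the socket.

>>> servo_tool:
  series:
    - [[-0.03, 0.12, -0.008, 0, 0, -0.01, 0.3], [-0.05, 0.23, -0.008, 0, 0, -0.025, 0.3], [-0.08, 0.35, -0.008, 0, 0, -0.04, 0.3], [-0.11, 0.47, -0.008, 0, 0, -0.055, 0.3], [-0.135, 0.59, -0.008, 0, 0, -0.07, 0.3], [-0.16, 0.7, -0.008, 0, 0, -0.08, 0.3], [-0.185, 0.81, -0.008, 0, 0, -0.09, 0.3], [-0.2, 0.88, -0.008, 0, 0, -0.1, 0.3], [-0.2136, 0.931, -0.008, 0, 0, -0.1052, 0.3], [-0.2136, 0.931, -0.008, 0, 0, -0.1052, 0.3], [-0.2136, 0.931, -0.008, 0, 0, -0.1052, 0.3], [-0.2136, 0.931, -0.008, 0, 0, -0.1052, 0.3]]

```text
time_s: 5.1
tool_pos: [0.5153, -0.1777, 0.2377]
tool_rot: [-179.8, 0.1, 36.3]
force: [-0.0, -0.1, -4.8]
grip_width: 0.0557
grasp_force: 50.0
```

```bash
python3 -c "
from h import *
go((.515,-.1797,.238,36.2))
a=snap('top'); b=snap('scene'); 
g=lambda c,u,v:cv2.resize(c['frame'][v:v+70,u:u+70],None,fx=5.7,fy=5.7,interpolation=cv2.INTER_CUBIC)
save(np.hstack([g(a,387,198),g(b,206,205)]),'over.png')"
```

```text
t 5.1 [ 0.5153 -0.1777  0.2377] [-1.7981e+02  5.0000e-02  3.6270e+01] F [-0.  -0.1 -4.8] T [ 0.   -0.04 -0.01] w 0.0557 q7 -40.1
[-0.0047  0.0049 -0.001 ] [-0.001   0.0003  0.0004]
```

View pics/over.png

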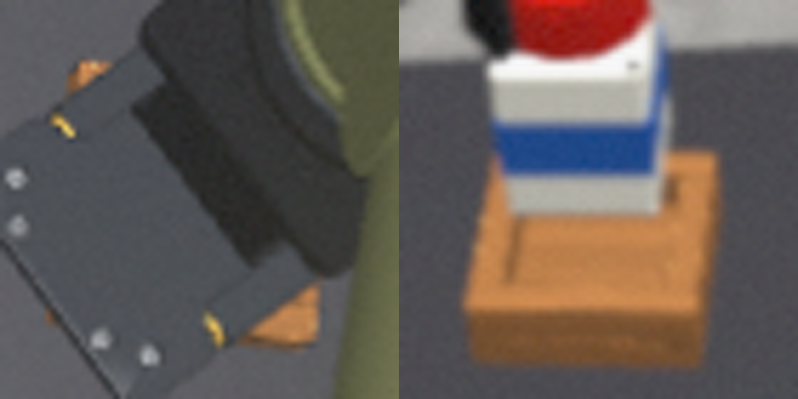

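The top view is covered by the gripper, but the scene crop is clear. The jar hangs upright over the socket, its lower front edge runs from (510,212) to (660,214), and the dot is at (632,65). The socket's top front edge runs from (465,307) to (706,310), with its rear right corner at (718,154).

Run:
```python
from h import *
c=load('scene')
P=lambda L:[((x-399+.5)/5.7-.5+206,(y+.5)/5.7-.5+205) for x,y in L]
def ln(a): e=a[1]-a[0]; return a.mean(0).round(4),round(np.linalg.norm(e),4),np.degrees(np.arctan2(*e[[1,0]])).round(1)
b=atz(c,P([(510,212),(660,214)]),.161); print('jar bottom front',b.round(4),ln(b))
t=atz(c,P([(489,79),(655,80)]),.2305); print('shoulder front',t.round(4),ln(t))
d=atz(c,P([(632,65)]),.2305)[0]; print('dot',d)
s=atz(c,P([(465,307),(706,310),(718,154)]),.130); print('sock',s.round(4),ln(s[:2]),ln(s[1:]),(s[0]+s[2])/2)
for a in (b,t):
    e=a[1]-a[0]; n=np.array([e[1],-e[0]])/np.linalg.norm(e[:2]); n=-n if n[0]>0 else n
    print('jar ctr',a.mean(0)[:2]+.027*n)
```

```text
jar bottom front [[ 0.5368 -0.2062  0.161 ]
 [ 0.5414 -0.1522  0.161 ]] (array([ 0.5391, -0.1792,  0.161 ]), np.float64(0.0542), np.float64(85.1))
shoulder front [[ 0.5428 -0.2061  0.2305]
 [ 0.5472 -0.1489  0.2305]] (array([ 0.545 , -0.1775,  0.2305]), np.float64(0.0574), np.float64(85.6))
dot [ 0.53886292 -0.15692282  0.2305    ]
sock [[ 0.5531 -0.2251  0.13  ]
 [ 0.5603 -0.1377  0.13  ]
 [ 0.4778 -0.1331  0.13  ]] (array([ 0.5567, -0.1814,  0.13  ]), np.float64(0.0877), np.float64(85.3)) (array([ 0.519 , -0.1354,  0.13  ]), np.float64(0.0826), np.float64(176.8)) [ 0.51545618 -0.17909835  0.13      ]
jar ctr [ 0.51219199 -0.17694714]
jar ctr [ 0.51807582 -0.17543649]
```

>>> servo_tool:
  series:
    - [[-0.004, 0.005, 0, 0, 0, 0, 0.3], [-0.004, 0.005, 0.06, 0, 0, 0, 0.3], [-0.004, 0.005, 0.1, 0, 0, 0, 0.3], [-0.004, 0.005, 0.12, 0, 0, 0, 0.3], [-0.004, 0.005, 0.13, 0, 0, 0, 0.3], [-0.004, 0.005, 0.13, 0, 0, 0, 0.3]]

```text
time_s: 5.7
tool_pos: [0.5154, -0.1808, 0.1995]
tool_rot: [-179.9, 0.1, 36.2]
force: [-0.2, 0.7, -4.8]
grip_width: 0.0555
grasp_force: 50.0
```

```bash
python3 -c "
from h import *
go((.515,-.1795,.189,36.2))"
```

```text
t 5.7 [ 0.5154 -0.1808  0.1995] [-1.7992e+02  5.0000e-02  3.6230e+01] F [-0.2  0.7 -4.8] T [-0.06  0.    0.01] w 0.0555 q7 -40.4
[ 0.0016 -0.0042  0.0349] [-0.0005  0.0003  0.0002]
```

The jar bottom is now about 8 mm inside the pocket with no contact force, so I lower it the rest of the way.

>>> servo_tool:
  series:
    - [[0, -0.002, 0.012, 0, 0, 0, 0.3], [0, -0.002, 0.022, 0, 0, 0, 0.3], [0, -0.002, 0.03, 0, 0, 0, 0.3], [0, -0.002, 0.034, 0, 0, 0, 0.3], [0, -0.002, 0.036, 0, 0, 0, 0.3], [0, -0.002, 0.036, 0, 0, 0, 0.3]]

```text
time_s: 6.2
tool_pos: [0.5156, -0.1807, 0.1897]
tool_rot: [180.0, -0.0, 36.2]
force: [-0.1, -0.0, -4.7]
grip_width: 0.0559
grasp_force: 50.0
```

```bash
python3 -c "
from h import *
go((.515,-.1795,.189,36.2))"
```

```text
t 6.2 [ 0.5156 -0.1807  0.1897] [ 1.7998e+02 -1.0000e-02  3.6210e+01] F [-0.1 -0.  -4.7] T [-0.07 -0.05 -0.04] w 0.0559 q7 -40.6
[ 0.0006 -0.0044  0.0023] [ 0.0001 -0.      0.0001]
```

Still hanging, so I lower it in 1 mm steps until the force shows contact.

>>> servo_tool:
  series:
    - [[0, -0.002, 0.004, 0, 0, 0, 0.3], [0, -0.002, 0.007, 0, 0, 0, 0.3], [0, -0.002, 0.007, 0, 0, 0, 0.3], [0, -0.002, 0.007, 0, 0, 0, 0.3]]

```text
time_s: 6.53
tool_pos: [0.5157, -0.1805, 0.1893]
tool_rot: [179.9, -0.0, 36.2]
force: [-3.0, 0.7, 5.4]
grip_width: 0.0563
grasp_force: 50.0
```

Seated: the floor reaction is about 10 N at the expected height. Now I start the anticlockwise turn, which is negative about tool z.

>>> servo_tool:
  series:
    - [[0, 0, 0, 0, 0, 0, 0.3], [0, 0, 0, 0, 0, -0.02, 0.3], [0, 0, 0, 0, 0, -0.045, 0.3], [0, 0, 0, 0, 0, -0.07, 0.3], [0, 0, 0, 0, 0, -0.1, 0.3], [0, 0, 0, 0, 0, -0.13, 0.3], [0, 0, 0, 0, 0, -0.16, 0.3], [0, 0, 0, 0, 0, -0.19, 0.3], [0, 0, 0, 0, 0, -0.22, 0.3], [0, 0, 0, 0, 0, -0.25, 0.3], [0, 0, 0, 0, 0, -0.25, 0.3]]
  grip_force: 60

```text
time_s: 7.45
tool_pos: [0.5167, -0.1801, 0.1893]
tool_rot: [179.8, 0.0, 81.4]
force: [-0.6, 1.4, 6.3]
grip_width: 0.0553
grasp_force: 60.0
```

```bash
python3 -c "
from h import *
go((.515,-.1795,.189,116.2))
b=snap('scene'); 
crop(b,196,195,286,285,6.5,'turn1.png')"
```

```text
t 7.45 [ 0.5167 -0.1801  0.1893] [1.7978e+02 2.0000e-02 8.1360e+01] F [-0.6  1.4  6.3] T [ 0.18 -0.08  0.07] w 0.0553 q7 3.9
[ 0.0011 -0.0059  0.0009] [ 0.0011  0.0005 -0.1935]
```

View pics/turn1.png

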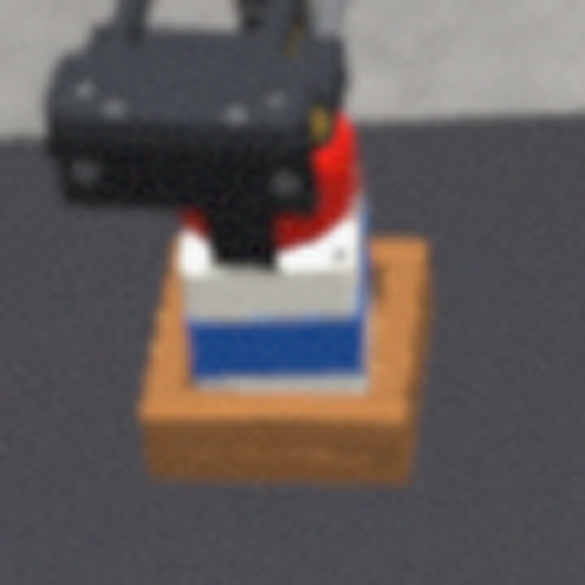

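The picture shows the jar deep in the socket and still square, with its front edge from (197,385) to (365,388) and the dot at (340,255). So the cap is turning relative to the jar, and I continue.

>>> servo_tool:
  series:
    - [[0, 0, 0, 0, 0, -0.03, 0.3], [0, 0, 0, 0, 0, -0.06, 0.3], [0, 0, 0, 0, 0, -0.09, 0.3], [0, 0, 0, 0, 0, -0.12, 0.3], [0, 0, 0, 0, 0, -0.15, 0.3], [0, 0, 0, 0, 0, -0.18, 0.3], [0, 0, 0, 0, 0, -0.21, 0.3], [0, 0, 0, 0, 0, -0.235, 0.3], [0, 0, 0, 0, 0, -0.25, 0.3], [0, 0, 0, 0, 0, -0.25, 0.3]]

```text
time_s: 8.33
tool_pos: [0.5174, -0.1807, 0.1911]
tool_rot: [179.8, 0.3, 126.2]
force: [-1.9, 0.6, 14.9]
grip_width: 0.0555
grasp_force: 60.0
```

```bash
python3 -c "
from h import *
go((.515,-.1795,.2,133))"
```

```text
t 8.3333 [ 0.5174 -0.1807  0.1911] [179.84   0.3  126.16] F [-1.9  0.6 14.9] T [0.33 0.37 0.13] w 0.0555 q7 48.1
[ 0.0078 -0.0039 -0.0299] [ 0.0008  0.0017 -0.038 ]
```

The upward force jumped to 15 N and z rose 2 mm, so the lugs are just free and the seal is pushing the cap up. I turn 4° more to centre it in the free window.

>>> servo_tool:
  series:
    - [[0, 0, 0, 0, 0, -0.012, 0.3], [0, 0, 0, 0, 0, -0.025, 0.3], [0, 0, 0, 0, 0, -0.025, 0.3]]

```text
time_s: 8.58
tool_pos: [0.5177, -0.1806, 0.1916]
tool_rot: [179.8, 0.4, 130.6]
force: [-2.4, 2.0, 16.7]
grip_width: 0.0556
grasp_force: 60.0
```

```bash
python3 -c "
from h import *
go((.516,-.1805,.2,131))"
```

```text
t 8.5833 [ 0.5177 -0.1806  0.1916] [179.84   0.35 130.64] F [-2.4  2.  16.7] T [0.37 0.46 0.03] w 0.0556 q7 52.5
[ 0.0037 -0.004  -0.0279] [ 0.0009  0.002  -0.002 ]
```

Torque about z is near zero and the push is still upward. I lift straight up slowly, 5 mm first.

>>> servo_tool:
  series:
    - [[0, 0, -0.008, 0, 0, 0, 0.3], [0, 0, -0.016, 0, 0, 0, 0.3], [0, 0, -0.022, 0, 0, 0, 0.3], [0, 0, -0.022, 0, 0, 0, 0.3]]

```text
time_s: 8.92
tool_pos: [0.5151, -0.1803, 0.194]
tool_rot: [-180.0, 0.0, 130.6]
force: [0.1, -0.3, -0.3]
grip_width: 0.0555
grasp_force: 60.0
```

>>> servo_tool:
  series:
    - [[0, 0, -0.015, 0, 0, 0, 0.3], [0, 0, -0.03, 0, 0, 0, 0.3], [0, 0, -0.05, 0, 0, 0, 0.3], [0, 0, -0.07, 0, 0, 0, 0.3], [0, 0, -0.09, 0, 0, 0, 0.3], [0, 0, -0.11, 0, 0, 0, 0.3], [0, 0, -0.127, 0, 0, 0, 0.3], [0, 0, -0.132, 0, 0, 0, 0.3], [0, 0, -0.132, 0, 0, 0, 0.3], [0, 0, -0.132, 0, 0, 0, 0.3]]

```text
time_s: 9.75
tool_pos: [0.5151, -0.1802, 0.2336]
tool_rot: [-180.0, 0.0, 130.7]
force: [-0.0, 0.6, -0.2]
grip_width: 0.0557
grasp_force: 60.0
```

```bash
python3 -c "
from h import *
go((.516,-.1805,.234,131))
b=snap('scene'); 
crop(b,196,185,286,275,6.5,'end.png')"
```

```text
t 9.75 [ 0.5151 -0.1802  0.2336] [-179.99    0.    130.71] F [-0.   0.6 -0.2] T [ 0.04 -0.18 -0.04] w 0.0557 q7 53.5
[-0.0027  0.0015 -0.0014] [-0.      0.     -0.0016]
```

View pics/end.png

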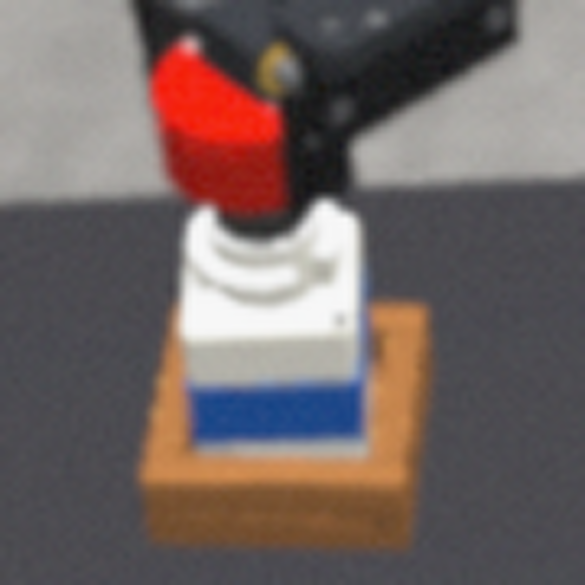

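The jar stands seated and open in the socket, with its dot at (340,320). The cap is level in the fingers above it, its lower rim at about (235,212). I check the gap by numbers before handing in.

Run:
```python
from h import *
c=load('scene')
uv=[((x+.5)/6.5-.5+196,(y+.5)/6.5-.5+185) for x,y in[(265,212)]]
d=ray(c,uv)@c['rotation'].T; o=np.array(c['origin'])
print('rim front (x=.543):',o+d[0]*(.543-o[0])/d[0,0])
print('shoulder depth',dep(c,[(196+215/6.5,185+320/6.5),(196+270/6.5,185+318/6.5)]))
```

```text
rim front (x=.543): [ 0.543      -0.17656668  0.23218889]
shoulder depth [[ 0.53884851 -0.19571693  0.18354669]
 [ 0.53870349 -0.17864163  0.1832    ]]
```

The rim is at z = 0.232 and the mouth at 0.207, a gap of about 25 mm. The shoulder is at 0.183 against 0.182 when seated, so I hand in.

```bash
python3 -c "
from cell import env
print(env.sign_off())"
```

```text
the job is handed in; nothing more can be done
None
```

The jar is seated in the socket, and its cap is unscrewed and held level about 25 mm above the open mouth. I handed the job in at about 10 s of the 45 s allowed; the sign-off gave no verdict.

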